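# Lock a dispersing tube into the tissue disperser and hold it

## Task

Take the orange-capped tube out of the white tray and stand it, cap down, in the disperser's collar with its two lugs in the collar's slots; then push it down against the spring, twist it a quarter turn clockwise (seen from above) to its stop, and keep hold of it there. The disperser only runs while somebody holds the tube turned home, so finish with the tube still gripped, pressed in, turned and upright: do not let go. Leave the blue and the green tube standing in the tray.

Things in the scene. Friction and masses are not known exactly. Their poses are not given: they have to be found in the camera images.
- orange_tube: The tube to use, standing cap down, 91 mm tall, 60 to 130 g. Origin: centre of its underside, z up its axis. Orange cap, 44 mm across, from 0 to 18 mm up (lowest 6 mm a little narrower). Two alike bayonet lugs on the cap's own +x and -x sides, 8 mm wide, 5 to 10 mm up, 56 mm over their tips; a thin orange rib on the tube's top end lies in line with them.
- tube_grip (a point): Where to grip the orange tube: on its axis, 60 mm above its underside. Here the body is smooth, round and whitish, 34 mm across from 18 to 84 mm up, so it can be gripped any way round; grip with 40 N or more.
- blue_tube: A bystander: the same kind of tube with a blue cap. Origin as for the orange one.
- green_tube: A bystander: the same kind of tube with a green cap. Origin as for the orange one.
- tray: White three-bay tray, 92 x 262 x 16 mm (x, y, z), fixed. Origin: centre of its underside. Floor, walls and dividers are 4 mm thick. The bays lie 86 mm apart along its y, with one tube in each; which tube is in which bay varies.
- disperser: Bench-top tissue disperser, cream housing 192 mm long, 124 mm wide, top 40 mm up, sloping control panel towards its -x end; it does not move. Origin: on the bench under the socket's axis, z up. The socket is the round grey collar on top, 74 mm across, rim 72 mm above the bench. White bars on the housing mark its two slots; two red bars mark where the lugs point when turned home.
- socket (a point): On the socket's axis at the rim, 72 mm above the bench; axes as the disperser's. The collar's lip is 6 mm thick with a 47 mm bore and two slots, 12 mm wide, at +x and -x, which the lugs pass down through. A tube set in the slots comes to rest with its underside 12 mm below the rim.
- press (a joint): How far the plate inside the collar, on which the tube then stands, is pressed down, in m: 0 free, 0.007 bottomed. A spring holds it up (4 N at 0, 7 N bottomed). Until it is down 4 mm the lugs are caught in the slots and the tube cannot turn; at 5 to 6 mm they turn freely under the lip. Once turned, they keep the tube from rising above the 4 mm mark.
- turn (a joint): How far that plate is turned clockwise seen from above, in rad: 0 free, 1.5 at its stop. A steel bar on it, along the slots at 0, keys into a groove under the cap (in line with the lugs) with up to 0.2 rad of play, so it turns with the tube. A torsion spring turns it back (0.12 N m at 0, 0.27 N m at the stop): a tube let go turns back and rises.
Not all that is in view belongs to the job. What is shaped like the orange_tube but turquoise is not meant.

How it is judged:
On the way, in this order (a step that is already met when the one before it is completed fails the run):
1. the orange-capped tube is lifted out of the tray in the fingers (height (world z) of orange_tube above 0.03 m and contact force between the fingers and orange_tube above 2 N), for 0.1 s.
2. it stands in the collar, upright, its lugs down in the slots, not yet turned (horizontal distance between orange_tube and socket below 0.005 m and z of orange_tube in the frame of socket below -0.009 m and angle between orange_tube's own z axis and vertical below 0.12 rad and value of joint turn below 0.3 rad), for 0.05 s.
At the end, for the whole second after the job is handed in: For the last second the orange tube is gripped (over 3 N), upright (0.1 rad), within 4 mm of the socket axis, underside 14.5 mm or more below the rim, plate pressed over 3 mm, turned over 1.25 rad and still; blue and green tubes stand on the tray floor, upright (0.2 rad) (value of joint turn above 1.25 rad and value of joint press above 0.003 m and horizontal distance between orange_tube and socket below 0.004 m and z of orange_tube in the frame of socket below -0.0145 m and angle between orange_tube's own z axis and vertical below 0.1 rad and angular speed of orange_tube below 0.3 rad/s and contact force between the fingers and orange_tube above 3 N and angle between each of blue_tube, green_tube's own z axis and vertical below 0.2 rad and height (world z) of each of blue_tube, green_tube below 0.012 m); the arm keeps its last pose, push and grip.
It fails at once if the blue tube is shifted out of its place or knocked over (distance of blue_tube from where it was at the start of the episode above 0.04 m or angle between blue_tube's own z axis and vertical above 0.5 rad).
It fails at once if the green tube is shifted out of its place or knocked over (distance of green_tube from where it was at the start of the episode above 0.04 m or angle between green_tube's own z axis and vertical above 0.5 rad).
It also fails if it takes over 45 s, if anything falls off the work surface, if the arm or the gripper's body presses on something with over 40 N, if the wrist force passes 120 N, or if a joint passes its speed limit or range.

## Robot

A 7-joint arm with a two-finger parallel gripper is mounted at the origin on the work surface. World frame = base frame: x ahead of the robot, y to its left, z up, the work surface at z = 0. Lengths are in m, angles in rad, forces in N, time in s.
With the tool pointing down it reaches from about 0.4 to 0.85 m from the base axis. Payload 10.4 kg.
Tool frame: the origin (TCP) lies at the very end of the fingers, on their centre line; the grasp point (between the pads) lies 19 mm behind it (manip.pinch_z is the distance from the TCP to the grasp point, in m); z points along the fingers, y is the line along which they close (so a half turn about z gives the same grasp; the last joint's range is limited). The gripper opens to 85 mm and grips with 20 to 120 N. Pads are 22 mm wide; open, the fingers measure 114 mm over their backs; the gripper's body (76 mm by 85 mm) begins 54 mm behind the grasp point. The pads swing forward as they close: fully open they stand 13 mm farther back than shut.
Start: joints at [1.194, 0.332, -0.065, 1.46, 0.022, 1.35, -0.088], TCP at [0.217, -0.586, 0.231] pointing down, gripper open.
Joint ranges: [-2.6, 2.6], [-0.5, 2.12], [-1.47, 1.34], [0.16, 2.42], [-1.27, 4.41], [0.06, 2.06], [-2.6, 2.6]. Speed limits (rad/s): [2.22, 2.22, 2.79, 2.79, 3.14, 3.14, 3.14].

## Interface

Orientations are given as a unit quaternion [x, y, z, w].
In Python, from workcell import manip gives the robot as it stands. The module is installed in compiled form; this text tells all that it offers.
- The arm moves only by the shell command python3 -m creep 'ROWS' [OPENING] [FORCE]. ROWS is a JSON object of lists of equal length, an entry for each row: "slide": the shift along the tool's x, y, z in m, a list of three; "twist": the turn about the tool's z in degrees. A call has 1 to 8 rows; each row shifts and turns the commanded pose from where the row before left it, along the tool's axes as they then stand; what a row does not reach is not made up. A row lasts 1/8 s, in which the tool goes at most 62.5 mm and 10.7 degrees, less where a joint would pass 70% of its speed; a pose out of reach is approached as far as the arm can. A call with a gripper value outside its range is refused whole. OPENING is the opening in per cent of the stroke, from 0 (shut) to 100 (fully open), set as the call begins (- or left out, the last holds). The fingers move at their own pace and stop on an object; FORCE is the grip in N (left out, the last holds). Time passes only in rows, so rows that do not move let the fingers close. It gives the time, the measured TCP pose, the force, the opening and the grip force at its end, in the units of the state.
- manip.get_obs(): the state, without advancing time (a new reading comes with each control period).
- manip.camera(name): name is "scene" or "top" or "wrist"; returns (picture, depth): 420x560x3 uint8, blue, green, red; 420x560 float32, m along the optical axis (not along the pixel's ray), 0 where there is no reading.
- manip.camera_params(name): a dict with "intrinsics" (3x3 intrinsics, pixels), "R" (3x3) and "t" (3): a world point X has camera coordinates R X + t. Camera axes: x right, y down, z forward; pixel columns grow to the right and rows downward; lengths in m; the calibration is good to about 2 mm. A picture is of the moment at which its call begins: read the wrist's pose just before it. camera_params takes no time and is no camera call; for the wrist camera it gives the pose at the moment of the call.
- manip.hand_in(): hands the job in; it is judged then, once.
The state is a dict: "clock": time; "joint_pos": joint angles; "joint_velocities": joint speeds; "tau": joint torques, N m; "position": TCP position; "ee_rot": TCP orientation; "ft_force": force on the tool from outside, world axes, zero at the start; "torque": the same for the moment, N m; "grip_width": opening from 0.0 (shut) to 1.0 (fully open); "grasp_force": force on a finger pad.
Only numpy, scipy, OpenCV 4.12 (cv2) and the standard library are available. Lean on these libraries where they do the work, as an engineer would, in place of code of your own. Each camera call takes 0.05 s, during which the arm holds its last target. There are 200 camera calls.

## Working session

There is one attempt and no reset: what is moved stays moved. The work goes in short steps, Python scripts to look and compute and a shell command to move; the robot and the scene stay as the last step left them, time stands still between calls to the robot, and variables do not carry over. Pictures are saved under pics/ and viewed, at most 10 in all, crops included, and the job is handed in when it is done.

```bash
mkdir -p pics; cat > h.py <<'E'
import numpy as np, cv2
from workcell import manip
def shot(n,f):
    p=manip.camera_params(n); im,d=manip.camera(n); cv2.imwrite(f'pics/{f}.png',im); np.savez(f'pics/{f}.npz',d=d,**p); return im,d,p
def world(d,p,u,v,z=None):
    K,R,t=p['intrinsics'],p['R'],p['t']; r=np.linalg.inv(K)@[u,v,1.]
    c=-R.T@t
    if z is None: return R.T@(r*d[int(v),int(u)]-t)
    w=R.T@r; return c+w*(z-c[2])/w[2]
E
python3 - <<'E'
from h import *
o=manip.get_obs(); print({k:np.round(v,3).tolist() for k,v in o.items()})
a=shot('top','top0'); b=shot('scene','sc0')
cv2.imwrite('pics/both.png',np.vstack([a[0]])) 
E
```

```text
{'clock': 0.0, 'joint_pos': [1.194, 0.333, -0.065, 1.461, 0.022, 1.35, -0.089], 'joint_velocities': [-0.001, -0.0, 0.0, -0.0, -0.0, 0.001, 0.0], 'tau': [-0.0, -62.545, 0.049, -39.161, 0.016, 0.01, 0.0], 'position': [0.216, -0.586, 0.231], 'ee_rot': [0.984, 0.176, -0.0, -0.001], 'ft_force': [-0.335, -0.086, -0.858], 'torque': [0.023, -0.003, 0.052], 'grasp_force': 0.0, 'grip_width': 0.998}
```

View pics/top0.png

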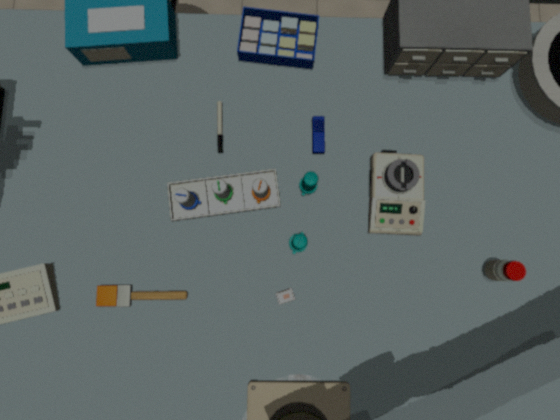

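View pics/sc0.png

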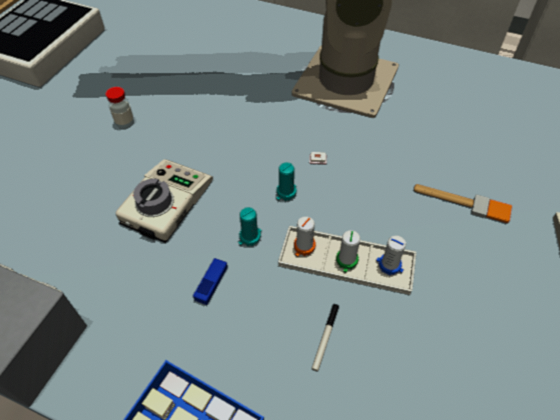

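The top view shows the orange tube at about (261,188) in the right bay of the tray, with green and blue to its left. The disperser collar is at about (402,175) and its panel points down the image. Two turquoise decoys stand between them, at (310,181) and (299,242).

```bash
python3 - <<'E'
from h import *
z=np.load('pics/top0.npz'); im=cv2.imread('pics/top0.png')
c=im[145:245,160:440]; a=cv2.resize(c,None,fx=2.85,fy=2.85,interpolation=cv2.INTER_CUBIC)
b=cv2.resize(im[140:240,360:440],None,fx=3,fy=3,interpolation=cv2.INTER_CUBIC)
e=cv2.resize(im[155:215,230:290],None,fx=5,fy=5,interpolation=cv2.INTER_CUBIC)
out=np.zeros((600,798,3),np.uint8); out[:285,:]=a[:285,:798]; out[290:590,:240]=b[:300]; out[290:590,250:550]=e
cv2.imwrite('pics/crop0.png',out)
d=z['d']
for n,u,v,h in [('orange top',260,183,.091),('orange cap',261,195,.01),('collar',402,175,.072),('decoy',310,179,.091),('decoy2',299,240,.09),('green',222,186,.091)]:
    print(n,world(d,z,u,v).round(3),world(d,z,u,v,h).round(3))
# orange/ red pixels, collar rim by depth
hsv=cv2.cvtColor(im,cv2.COLOR_BGR2HSV)
H,W=d.shape; uu,vv=np.meshgrid(np.arange(W),np.arange(H))
K,R,t=z['intrinsics'],z['R'],z['t']
P=(np.stack([(uu-K[0,2])/K[0,0]*d,(vv-K[1,2])/K[1,1]*d,d],-1)-t)@R
def box(m,n): 
    q=P[m]; print(n,len(q),q.mean(0).round(4),q.min(0).round(3),q.max(0).round(3)); return q
reg=(uu>375)&(uu<430)&(vv>145)&(vv<240)
r=box(reg&(P[...,2]>.064)&(P[...,2]<.08),'rim')
print(cv2.minEnclosingCircle(r[:,:2].astype(np.float32)))
h=box(reg&(P[...,2]>.03)&(P[...,2]<.046),'housing')
print(cv2.minAreaRect(h[:,:2].astype(np.float32)))
for n,a_,b_ in [('orange',245,280),('green',207,240),('blue',170,205)]:
    q=box((uu>a_)&(uu<b_)&(vv>165)&(vv<215)&(P[...,2]>.085),n)
print(z['R'].round(3),(-R.T@t).round(3))
p=manip.camera_params('wrist'); print(p['R'].round(3),(-p['R'].T@p['t']).round(3))
E
```

```text
orange top [0.552 0.095 0.093] [0.553 0.095 0.091]
orange cap [0.532 0.093 0.058] [0.541 0.095 0.01 ]
collar [ 0.583 -0.228  0.063] [ 0.581 -0.225  0.072]
decoy [ 0.564 -0.015  0.091] [ 0.564 -0.015  0.091]
decoy2 [0.429 0.008 0.09 ] [0.429 0.008 0.09 ]
green [0.544 0.178 0.092] [0.545 0.178 0.091]
rim 493 [ 0.585  -0.2281  0.0699] [ 0.55  -0.265  0.064] [ 0.621 -0.192  0.075]
((0.5852175354957581, -0.22829969227313995), 0.037190333008766174)
housing 2165 [ 0.556  -0.2277  0.0373] [ 0.477 -0.291  0.03 ] [ 0.652 -0.174  0.046]
((0.5643329620361328, -0.23218579590320587), (0.17557017505168915, 0.1165793165564537), 0.15692679584026337)
orange 189 [0.5442 0.0949 0.1087] [0.38  0.058 0.085] [0.565 0.113 0.917]
green 190 [0.5407 0.1812 0.1131] [0.38  0.058 0.086] [0.563 0.2   0.917]
blue 192 [0.5204 0.2613 0.1087] [0.38  0.058 0.085] [0.54  0.283 0.917]
[[ 0.016 -1.     0.015]
 [-0.99  -0.018 -0.137]
 [ 0.137 -0.013 -0.99 ]] [0.38  0.058 0.917]
[[ 0.347 -0.938 -0.002]
 [-0.899 -0.333  0.284]
 [-0.267 -0.096 -0.959]] [ 0.285 -0.561  0.374]
```

View pics/crop0.png

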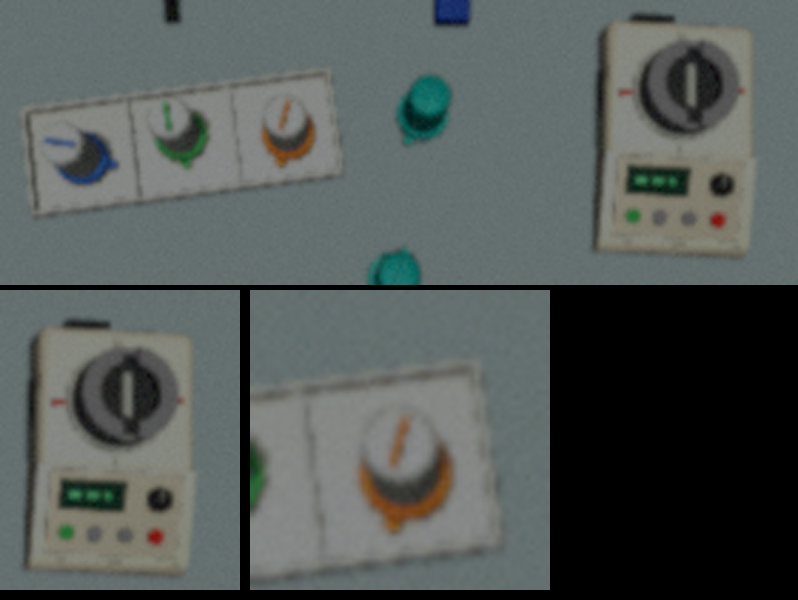

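```bash
python3 -m creep '{"slide":[[0.055,-0.026,0],[0.055,-0.026,0],[0.055,-0.026,0],[0.055,-0.026,0],[0.055,-0.026,0],[0.055,-0.026,0],[0.055,-0.026,0],[0.055,-0.026,0]],"twist":[0,0,0,0,0,0,0,0]}'
python3 -m creep '{"slide":[[0,0,0],[0,0,0]],"twist":[0,0]}'
python3 - <<'E'
from h import *
print({k:np.round(v,3).tolist() for k,v in manip.get_obs().items()})
im,d,p=shot('wrist','w1')
E
```

```text
clock: 1.1
position: [0.5582, -0.2373, 0.2311]
ee_rot: [0.984, 0.176, -0.0, 0.0]
ft_force: [0.2, -1.4, 0.3]
grip_width: 1.002
grasp_force: 0.0
clock: 1.35
position: [0.5569, -0.239, 0.2308]
ee_rot: [0.984, 0.176, -0.001, -0.0]
ft_force: [0.6, -1.2, 1.1]
grip_width: 1.006
grasp_force: 0.0
{'clock': 1.35, 'joint_pos': [0.612, 0.314, -0.353, 1.5, 0.11, 1.349, -0.966], 'joint_velocities': [0.027, -0.008, 0.02, 0.004, -0.001, 0.001, 0.002], 'tau': [-2.512, -59.299, -5.283, -39.088, -0.21, -0.045, -0.062], 'position': [0.557, -0.239, 0.231], 'ee_rot': [0.984, 0.176, -0.001, -0.0], 'ft_force': [0.597, -1.151, 1.107], 'torque': [0.024, 0.043, -0.014], 'grasp_force': 0.0, 'grip_width': 1.006}
```

View pics/w1.png

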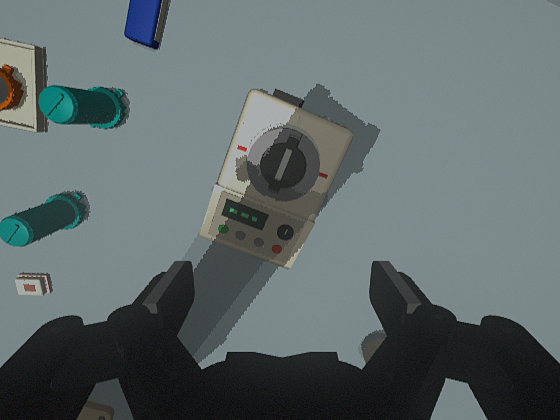

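The wrist view shows the collar centred near (283,163). The red bars are at about (242,149) and (322,175), and the grey key bar runs along the slots, from about (276,180) to (290,148).

```bash
cat >> h.py <<'E'
def cloud(d,p):
    K,R,t=p['intrinsics'],p['R'],p['t']; vv,uu=np.mgrid[:d.shape[0],:d.shape[1]]
    return (np.stack([(uu-K[0,2])/K[0,0]*d,(vv-K[1,2])/K[1,1]*d,d],-1)-t)@R,uu,vv
def circ(q):
    A=np.c_[2*q[:,:2],np.ones(len(q))]; s=np.linalg.lstsq(A,(q[:,:2]**2).sum(1),rcond=None)[0]; return s[:2],np.sqrt(s[2]+s[0]**2+s[1]**2)
E
python3 - <<'E'
from h import *
z=np.load('pics/w1.npz'); im=cv2.imread('pics/w1.png'); d=z['d']; P,uu,vv=cloud(d,z)
reg=(uu>200)&(uu<360)&(vv>90)&(vv<270)
m=reg&(P[...,2]>.068)&(P[...,2]<.077); q=P[m]
print('rim',len(q),q[:,2].mean(),q.min(0),q.max(0),cv2.minEnclosingCircle(q[:,:2].astype(np.float32)))
r=np.hypot(q[:,0]-.585,q[:,1]+.228); ang=np.degrees(np.arctan2(q[:,1]+.228,q[:,0]-.585))
# outer hull circle fit
h=cv2.convexHull(q[:,:2].astype(np.float32))[:,0]; print('hull circ',circ(h))
h=reg&(P[...,2]>.036)&(P[...,2]<.044); print('housing',cv2.minAreaRect(P[h][:,:2].astype(np.float32)))
hsv=cv2.cvtColor(im,cv2.COLOR_BGR2HSV)
red=reg&(vv<200)&((hsv[...,0]<8)|(hsv[...,0]>172))&(hsv[...,1]>140)&(hsv[...,2]>80)
n,l,s,c=cv2.connectedComponentsWithStats(red.astype(np.uint8)); pts=[]
for i in range(1,n):
    if s[i,4]>5: w=world(d,z,*c[i],z=.040); pts.append(w); print('red',c[i],s[i,4],w)
v=pts[1]-pts[0]; print('red dir',np.degrees(np.arctan2(v[1],v[0])), 'mid',(pts[0]+pts[1])/2)
cv2.imwrite('pics/w1c.png',cv2.resize(im[85:275,195:365],None,fx=3.1,fy=3.1,interpolation=cv2.INTER_CUBIC))
E
```

```text
rim 2258 0.0728475477350772 [ 0.54857079 -0.26652184  0.06800958] [ 0.62128447 -0.19349037  0.07530594] ((0.584873378276825, -0.22988341748714447), 0.036998651921749115)
hull circ (array([ 0.58495992, -0.23005013]), np.float64(0.03659530575863715))
housing ((0.5716397166252136, -0.22949965298175812), (0.12376103550195694, 0.14485622942447662), 88.0450439453125)
red [241.84615385 147.92307692] 26 [ 0.58344686 -0.18275288  0.04      ]
red [322.74074074 174.77777778] 27 [ 0.58680405 -0.27722942  0.04      ]
red dir -87.96487079942891 mid [ 0.58512545 -0.22999115  0.04      ]
```

View pics/w1c.png

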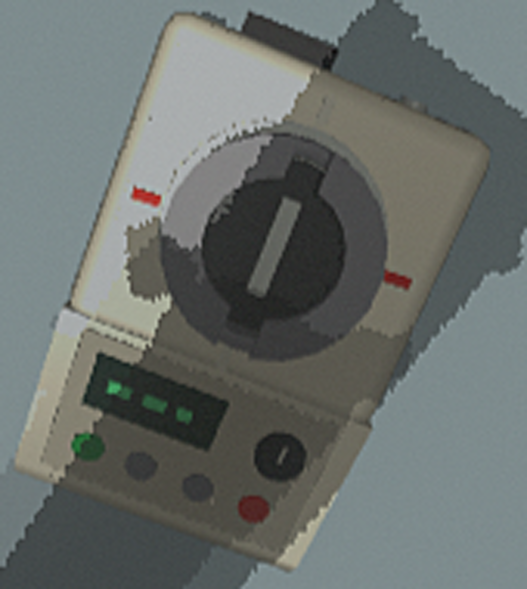

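Socket measured at (0.585, -0.230), yaw -2°: the rim height reads 72.8 mm and the collar radius 37 mm, and both match the given sizes. Next I'll go over the orange tube.

```bash
python3 -m creep '{"slide":[[0.0194,-0.0556,0],[0.0194,-0.0556,0],[0.0194,-0.0556,0],[0.0194,-0.0556,0],[0.0194,-0.0556,0],[0,0,0],[0,0,0],[0,0,0]],"twist":[0,0,0,0,0,-10,-10,-10]}'
python3 -m creep '{"slide":[[0,0,0],[0,0,0],[0,0,0],[0,0,0],[0,0,0],[0,0,0],[0,0,0]],"twist":[-10,-10,-10,-10,-10,0,0]}'
python3 - <<'E'
from h import *
print({k:np.round(v,4).tolist() for k,v in manip.get_obs().items() if k in('joint_pos','position','ee_rot')})
im,d,z=shot('wrist','w2'); P,uu,vv=cloud(d,z)
near=np.hypot(P[...,0]-.552,P[...,1]-.095)<.035
q=P[near&(P[...,2]>.087)&(P[...,2]<.099)]; print('top',len(q),q[:,2].mean(),cv2.minEnclosingCircle(q[:,:2].astype(np.float32)))
hsv=cv2.cvtColor(im,cv2.COLOR_BGR2HSV)
rib=near&(P[...,2]>.086)&(P[...,2]<.099)&(hsv[...,1]>110); r=P[rib][:,:2]; r=r-0
if len(r)>5:
    c=r.mean(0); v=np.linalg.svd(r-c)[2][0]; print('rib',len(r),c,np.ptp((r-c)@v),np.degrees(np.arctan2(v[1],v[0])))
E
```

```text
clock: 2.4
position: [0.5518, 0.0538, 0.2313]
ee_rot: [0.905, 0.426, -0.0, 0.0]
ft_force: [0.1, -0.2, 0.3]
grip_width: 0.999
grasp_force: 0.0
clock: 3.28
position: [0.5519, 0.0547, 0.2313]
ee_rot: [0.643, 0.766, -0.0, 0.0]
ft_force: [0.6, -0.1, -0.0]
grip_width: 1.0
grasp_force: 0.0
{'joint_pos': [0.4147, 0.2454, -0.6931, 1.6209, 0.1608, 1.3334, -0.1278], 'position': [0.5519, 0.0547, 0.2313], 'ee_rot': [0.6431, 0.7658, -0.0001, 0.0002]}
top 1016 0.09333556434959954 ((0.548507034778595, 0.0948365330696106), 0.017103534191846848)
rib 104 [0.54817692 0.09523938] 0.027647290564177147 -13.303835463757059
```

View pics/w2.png

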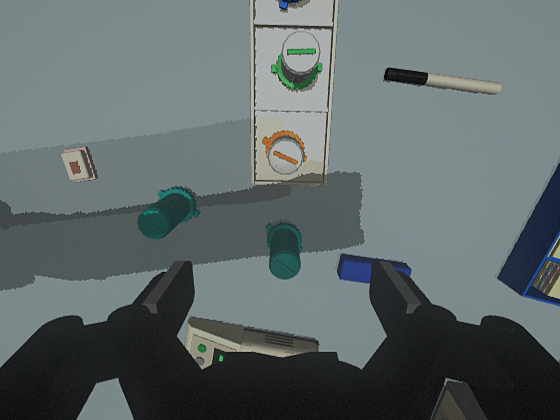

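The orange tube's top is centred at (0.5485, 0.095), with a 17 mm radius at the right height. Its rib lies at -13°. Next I'll descend and grip.

```bash
python3 -m creep '{"slide":[[0.020,0.0018,0],[0.020,0.0018,0],[0,0,0.036],[0,0,0.045],[0,0,0.045],[0,0,0.035],[0,0,0.025],[0,0,0]],"twist":[0,0,0,0,0,0,0,0]}'
python3 -m creep '{"slide":[[0,0,0],[0,0,0],[0,0,0],[0,0,0],[0,0,0],[0,0,0],[0,0,0],[0,0,0]],"twist":[0,0,0,0,0,0,0,0]}' 0 80
```

```text
clock: 4.32
position: [0.5471, 0.0952, 0.0437]
ee_rot: [0.642, 0.767, -0.001, -0.001]
ft_force: [-0.5, -1.1, 0.5]
grip_width: 1.003
grasp_force: 0.0
clock: 5.32
position: [0.549, 0.0957, 0.0464]
ee_rot: [0.641, 0.767, 0.0, 0.001]
ft_force: [-1.8, -0.9, 5.8]
grip_width: 0.383
grasp_force: 78.7
```

```bash
python3 -m creep '{"slide":[[0,0,-0.02],[0,0,-0.04],[0,0,-0.05],[0,0,-0.04],[0,0,0],[0,0,0]],"twist":[0,0,0,0,0,0]}'
python3 -m creep '{"slide":[[-0.0545,-0.0035,0],[-0.0545,-0.0035,0],[-0.0545,-0.0035,0],[-0.0545,-0.0035,0],[-0.0545,-0.0035,0],[-0.0545,-0.0035,0],[0,0,0],[0,0,0]],"twist":[0,0,0,0,0,0,-5.6,-5.7]}'
python3 -m creep '{"slide":[[0,0,0],[0,0,0],[0,0,0]],"twist":[0,0,0]}'
python3 - <<'E'
from h import *
o=manip.get_obs();print({k:np.round(v,4).tolist() for k,v in o.items() if k in('joint_pos','position','ee_rot')})
im,d,z=shot('wrist','w3'); P,uu,vv=cloud(d,z); x,y,zz=o['position']
near=np.hypot(P[...,0]-x,P[...,1]-y)<.03
hsv=cv2.cvtColor(im,cv2.COLOR_BGR2HSV)
zt=zz-.041+.091
q=P[near&(abs(P[...,2]-zt)<.006)&(hsv[...,2]>70)]; print('top',zt,len(q),q[:,2].mean(),cv2.minEnclosingCircle(q[:,:2].astype(np.float32)))
rib=near&(abs(P[...,2]-zt)<.008)&(hsv[...,1]>110)&(hsv[...,2]>60); r=P[rib][:,:2]
if len(r)>5:
    c=r.mean(0); v=np.linalg.svd(r-c)[2][0]; print('rib',len(r),c,np.ptp((r-c)@v),np.degrees(np.arctan2(v[1],v[0])))
E
```

```text
clock: 6.08
position: [0.5481, 0.0955, 0.1955]
ee_rot: [0.641, 0.768, -0.0, 0.0]
ft_force: [-0.0, 0.3, -0.7]
grip_width: 0.378
grasp_force: 79.4
clock: 7.08
position: [0.5851, -0.2303, 0.1936]
ee_rot: [0.561, 0.828, -0.0, -0.001]
ft_force: [0.6, 0.9, -0.9]
grip_width: 0.384
grasp_force: 79.4
clock: 7.45
position: [0.5859, -0.2297, 0.1951]
ee_rot: [0.563, 0.827, -0.0, -0.0]
ft_force: [-0.2, -0.1, -1.1]
grip_width: 0.383
grasp_force: 79.4
{'joint_pos': [0.7311, 0.4202, -0.5674, 1.4736, 0.2288, 1.3145, 0.5204], 'position': [0.5859, -0.2297, 0.1951], 'ee_rot': [0.5627, 0.8266, -0.0001, -0.0001]}
top 0.24513048693631467 4762 0.24227483321748247 ((0.5873317718505859, -0.2290392816066742), 0.017823489382863045)
rib 676 [ 0.58604596 -0.22967775] 0.023833073106887072 -3.0482280264308392
```

View pics/w3.png

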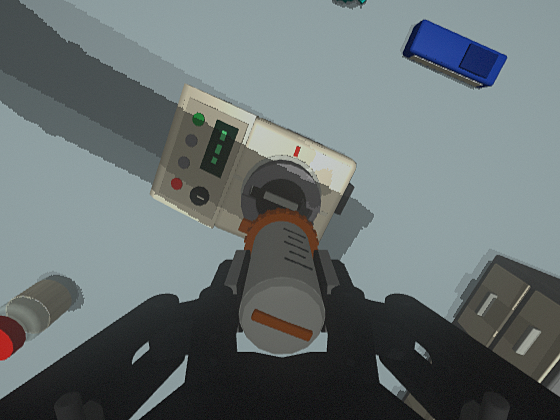

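The tube is gripped upright with its rib at -3°. The collar is visible at about (282,195), and the tube centre agrees with the TCP. Next I'll trim by 1 mm and 1° and lower it.

```bash
python3 -m creep '{"slide":[[0,-0.001,0],[0,0,0.03],[0,0,0.03],[0,0,0.015],[0,0,0],[0,0,0]],"twist":[-1,0,0,0,0,0]}'
python3 -m creep '{"slide":[[0,0,0.004],[0,0,0.003],[0,0,0.003],[0,0,0.003],[0,0,0],[0,0,0]],"twist":[0,0,0,0,0,0]}'
```

```text
clock: 8.25
position: [0.5858, -0.2304, 0.1216]
ee_rot: [0.555, 0.832, 0.0, 0.001]
ft_force: [0.2, 0.6, 0.2]
grip_width: 0.378
grasp_force: 79.3
clock: 9.0
position: [0.5851, -0.2302, 0.1074]
ee_rot: [0.555, 0.832, 0.0, 0.0]
ft_force: [-0.4, 0.3, -0.3]
grip_width: 0.378
grasp_force: 79.3
```

```bash
python3 -m creep '{"slide":[[0,0,0.0015],[0,0,0.0015],[0,0,0.0015],[0,0,0.0015],[0,0,0],[0,0,0]],"twist":[0,0,0,0,0,0]}'; python3 -m creep '{"slide":[[0,0,0.001],[0,0,0.001],[0,0,0],[0,0,0]],"twist":[0,0,0,0]}'
```

```text
clock: 9.75
position: [0.5851, -0.2303, 0.1015]
ee_rot: [0.555, 0.832, -0.0, 0.0]
ft_force: [-1.8, -0.5, 2.7]
grip_width: 0.38
grasp_force: 79.3
clock: 10.25
position: [0.5851, -0.2302, 0.0994]
ee_rot: [0.555, 0.832, -0.0, 0.0]
ft_force: [-1.3, 0.2, 3.9]
grip_width: 0.381
grasp_force: 79.3
```

```bash
python3 -m creep '{"slide":[[0,0,0.0015],[0,0,0.0015],[0,0,0],[0,0,0]],"twist":[0,0,0,0]}'; python3 -m creep '{"slide":[[0,0,0.0008],[0,0,0.0007],[0,0,0],[0,0,0]],"twist":[0,0,0,0]}'
```

```text
clock: 10.75
position: [0.5851, -0.2303, 0.0964]
ee_rot: [0.555, 0.832, -0.0, 0.0]
ft_force: [-1.7, 0.9, 5.1]
grip_width: 0.376
grasp_force: 79.3
clock: 11.25
position: [0.5851, -0.2303, 0.0953]
ee_rot: [0.555, 0.832, -0.0, 0.0]
ft_force: [-2.4, -0.0, 8.8]
grip_width: 0.378
grasp_force: 79.5
```

```bash
python3 -m creep '{"slide":[[0,0,-0.0005],[0,0,0],[0,0,0],[0,0,0],[0,0,0],[0,0,0]],"twist":[0,4,4,4,4,0]}'; python3 -c "
from workcell import manip;o=manip.get_obs();print(o['torque'],o['ft_force'],o['joint_pos'])"
```

```text
clock: 12.0
position: [0.5854, -0.2297, 0.0954]
ee_rot: [0.665, 0.746, 0.0, 0.0]
ft_force: [-0.7, 1.6, 5.5]
grip_width: 0.379
grasp_force: 79.3
[0.31706292 0.07311327 0.13089912] [-0.68970777  1.58947712  5.54954976] [ 0.68315958  0.49374714 -0.49779685  1.58309799  0.25258622  1.12884285
  0.24159949]
```

Torque about z is 0.13 N m, which is just the torsion spring, so the tube turns freely. I'll keep turning.

```bash
python3 -m creep '{"slide":[[0,0,0],[0,0,0],[0,0,0],[0,0,0],[0,0,0],[0,0,0],[0,0,0],[0,0,0]],"twist":[8,8,8,8,8,8,8,0]}'; python3 -c "
from workcell import manip;o=manip.get_obs();print(o['torque'],o['joint_pos'])"
python3 -m creep '{"slide":[[0,0,0],[0,0,0],[0,0,0],[0,0,0]],"twist":[4,4,2,0]}'; python3 -c "
from workcell import manip;o=manip.get_obs();print(o['torque'],o['joint_pos'])"
```

```text
clock: 13.0
position: [0.5856, -0.2301, 0.0956]
ee_rot: [0.938, 0.347, 0.0, 0.0]
ft_force: [0.8, 0.1, 5.7]
grip_width: 0.381
grasp_force: 79.2
[-0.07565257 -0.19350086  0.25676722] [ 0.55167685  0.46504    -0.32263592  1.59062374  0.15960944  1.1106955
 -0.67095561]
clock: 13.5
position: [0.5855, -0.2302, 0.0956]
ee_rot: [0.964, 0.265, 0.0, 0.0]
ft_force: [1.5, 0.1, 5.8]
grip_width: 0.379
grasp_force: 79.2
[-0.12575181 -0.57956994  0.2600254 ] [ 0.52887287  0.46143668 -0.29236381  1.59205449  0.14392188  1.10828211
 -0.83373   ]
```

```bash
python3 -m creep '{"slide":[[0,0,0],[0,0,0],[0,0,0],[0,0,0]],"twist":[2,2,0,0]}'; python3 - <<'E'
from h import *
o=manip.get_obs();print(o['torque'],o['joint_velocities'].round(3) if hasattr(o['joint_velocities'],'round') else o['joint_velocities'])
im,d,z=shot('wrist','w4'); P,uu,vv=cloud(d,z); x,y,zz=o['position']
near=np.hypot(P[...,0]-x,P[...,1]-y)<.03
hsv=cv2.cvtColor(im,cv2.COLOR_BGR2HSV); zt=zz+.05
rib=near&(abs(P[...,2]-zt)<.008)&(hsv[...,1]>110)&(hsv[...,2]>60); r=P[rib][:,:2]
c=r.mean(0); v=np.linalg.svd(r-c)[2][0]; print('rib',len(r),c,P[rib][:,2].mean(),np.degrees(np.arctan2(v[1],v[0])))
E
```

```text
clock: 14.0
position: [0.5854, -0.2303, 0.0955]
ee_rot: [0.973, 0.23, 0.0, 0.0]
ft_force: [3.9, -0.4, 5.2]
grip_width: 0.382
grasp_force: 79.2
[-0.17146182 -0.9920724   0.28155672] [ 0.002 -0.    -0.003  0.001 -0.002  0.001  0.002]
rib 680 [ 0.58550266 -0.23026003] 0.14473456605765372 -87.79178654924125
```

View pics/w4.png

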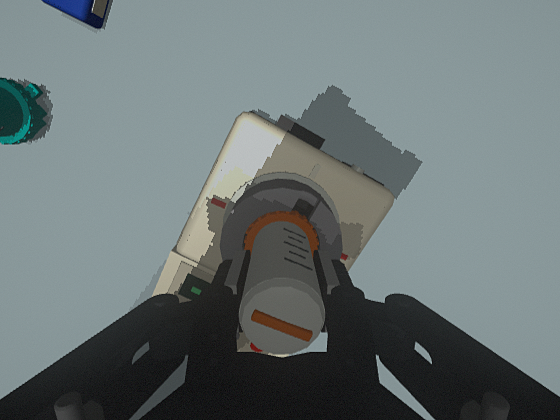

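The rib is at -88°, in line with the red bars. I'll add a small extra turn to take up the key's play, then check the load.

```bash
python3 -m creep '{"slide":[[0,0,0],[0,0,0],[0,0,0],[0,0,0]],"twist":[2,1.5,0,0]}'; python3 -c "
from workcell import manip;o=manip.get_obs();print(o['torque'],o['ft_force'])"
```

```text
clock: 14.55
position: [0.5853, -0.2303, 0.0955]
ee_rot: [0.98, 0.2, 0.0, 0.0]
ft_force: [3.1, -0.8, 4.0]
grip_width: 0.382
grasp_force: 79.2
[-0.21934143 -1.03340119  0.21301975] [ 3.10603441 -0.76064189  4.00052626]
```

```bash
for i in 1 2 3; do python3 -m creep '{"slide":[[0,0,0],[0,0,0]],"twist":[1.5,0]}' | sed -n '2,4p'; python3 -c "
from workcell import manip;o=manip.get_obs();print(o['torque'])"; done
```

```text
position: [0.5853, -0.2303, 0.0955]
ee_rot: [0.982, 0.187, 0.0, 0.0]
ft_force: [3.2, -1.0, 4.4]
[-0.24181813 -0.98211782  0.29395364]
position: [0.5853, -0.2303, 0.0955]
ee_rot: [0.985, 0.174, 0.0, 0.0]
ft_force: [4.5, -1.0, 5.4]
[-0.24773764 -1.00443162  0.26745786]
position: [0.5853, -0.2303, 0.0955]
ee_rot: [0.987, 0.161, 0.0, 0.0]
ft_force: [4.7, -0.2, 4.9]
[-0.20611359 -0.93640032  0.3682474 ]
```

```bash
for i in 1 2; do python3 -m creep '{"slide":[[0,0,0],[0,0,0]],"twist":[1.5,0]}' | sed -n '2,4p'; python3 -c "
from workcell import manip;o=manip.get_obs();print(o['torque'])"; done; python3 - <<'E'
from h import *
o=manip.get_obs()
im,d,z=shot('wrist','w5'); P,uu,vv=cloud(d,z); x,y,zz=o['position']
near=np.hypot(P[...,0]-x,P[...,1]-y)<.03
hsv=cv2.cvtColor(im,cv2.COLOR_BGR2HSV); zt=zz+.05
rib=near&(abs(P[...,2]-zt)<.008)&(hsv[...,1]>110)&(hsv[...,2]>60); r=P[rib][:,:2]
c=r.mean(0); v=np.linalg.svd(r-c)[2][0]; print('rib',len(r),c,P[rib][:,2].mean(),np.degrees(np.arctan2(v[1],v[0])))
E
```

```text
position: [0.5853, -0.2303, 0.0955]
ee_rot: [0.989, 0.148, 0.0, 0.0]
ft_force: [3.3, -1.1, 5.0]
[-0.34685747 -0.94521025  0.74631465]
position: [0.5853, -0.2303, 0.0955]
ee_rot: [0.991, 0.136, 0.0, 0.0]
ft_force: [3.0, -1.7, 5.4]
[-0.34662761 -0.90872001  0.91716353]
rib 683 [ 0.58539449 -0.23029843] 0.14467820488391525 -98.33837117303409
```

The torque jumped to 0.9 N m, so the tube is at its stop. It is centred, about 17 mm below the rim, and gripped at 79 N.

```bash
python3 -m creep '{"slide":[[0,0,0],[0,0,0],[0,0,0],[0,0,0]],"twist":[-0.7,0,0,0]}'; python3 -c "
from workcell import manip;print(manip.get_obs()['torque']);print(manip.hand_in())"
```

```text
clock: 16.35
position: [0.5853, -0.2303, 0.0954]
ee_rot: [0.99, 0.142, 0.0, 0.0]
ft_force: [4.0, -0.2, 5.2]
grip_width: 0.378
grasp_force: 79.3
[-0.25595209 -1.01193129  0.71529229]
the job is handed in; nothing more can be done
None
```

I handed the job in at about 16 s with the orange tube still gripped at 79 N, pressed in, upright and turned to its stop; the blue and green tubes were not touched, and the hand-in gave back no verdict.

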